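# Fetch the off-cut from behind the tools

### The job

Behind the glue bottle, the tape measure and the bench dog on the plywood till board lies a dark off-cut. First stand all three, upright, in the aluminium tray without disturbing the off-cut; then lay the off-cut flat on the bench hook, its long side close up to and square with the two stop blocks, centred across them. Only then put the three back on the till board, upright, each just where it stood at the start; do not disturb the pencil at the front of the bench.

Things in the scene. Friction and masses are not known exactly. Their poses are not given: they have to be found in the camera images.
- glue_bottle: White plastic glue bottle, round, dark label, red pointed cap; 182 mm tall, 0.2 to 0.4 kg. Body 58 mm across up to z 105 mm, then a shoulder; the cap is 25 mm across from z 136 to 145 mm, tapers to 9 mm at the top, and is firmly fixed: the bottle can be lifted by its foot. Origin: centre of the underside, z up. In the till board's front row.
- tape_mid (a point): Yellow tape measure with a black disc on its side, standing on edge: 64 mm tall, 37 mm thick, 0.3 kg. Point: on the underside, mid-thickness. x across the thickness, y along the length, z up. The case runs from y = -42 to +24 mm (centre of mass y = -9); the blade's end, a strip under 12 mm high, sticks out at the bottom to y = +43. In the till board's front row.
- bench_dog: Bench dog of dark brown wood: a turned pin that stands upright, 70 mm tall, head 24 mm across in the top third, foot 18 mm across, 0.12 kg. Origin: centre of the underside, z up. In the till board's front row.
- offcut_mid (a point): Dark reddish-brown hardwood off-cut, a straight bar 140 x 30 x 20 mm, 0.05 kg, lying flat behind the three things. The point is the centre of its underside; y: along its 140 mm length, x: across its 30 mm width, z up.
- till: Fixed plywood board 170 x 270 x 12 mm with low brown rails (10 mm wide, top z 24 mm) along the back and the back half of the sides. Origin on the bench; top z = 12 mm; x from -70 to +100 (rail from 90), y +-135 mm. Front row: bottle, tape measure (length along y) and dog at x = -22, y = -88, 0, +88 mm, who is where changes. Off-cut at about x = +32, y = 0, length along y.
- tray: Shallow fixed aluminium tray, 180 mm (x) by 190 mm (y) outside, walls 4 mm thick and 14 mm high, floor 4 mm thick. Origin on the bench under its centre, z up.
- bench_hook: Fixed pale wooden board, 170 (x) by 190 mm (y), top z = 18 mm; origin on the bench under its centre. Along its far (+x) edge stand two dark stop blocks, 26 (x) by 55 mm (y), top z = 40 mm, at y = -88 to -33 and +33 to +88 mm; the 66 mm between them is open. Their face, which the off-cut goes up to, is at x = +55 mm and looks to -x.
- pencil: Dark blue pencil lying on the bench near its front edge, 168 mm long, 8 mm thick. Bystander, not to be disturbed. Origin: middle of its underside.
Mind the look-alikes: they are no part of the job. There is more than one size of the glue_bottle; the one meant has the size given above.

How it is judged (in metres and radians):
On the way, in this order (a step that is already met when the one before it is completed fails the run):
1. bottle, tape measure and dog all stand upright in the tray, the off-cut still where it lay (within 20 mm) (x of glue_bottle in the frame of tray between -0.086 and 0.086 m and y of glue_bottle in the frame of tray between -0.091 and 0.091 m and z of glue_bottle in the frame of tray between 0 and 0.012 m and angle between each of glue_bottle, tape_mid, bench_dog's own z axis and vertical below 0.15 rad and x of tape_mid in the frame of tray between -0.086 and 0.086 m and y of tape_mid in the frame of tray between -0.091 and 0.091 m and z of tape_mid in the frame of tray between 0 and 0.012 m and x of bench_dog in the frame of tray between -0.086 and 0.086 m and y of bench_dog in the frame of tray between -0.091 and 0.091 m and z of bench_dog in the frame of tray between 0 and 0.012 m and distance of offcut_mid from where it was at the start of the episode below 0.02 m), for 0.2 s.
2. the off-cut lies on the bench hook close up to the stop and is let go, the three things still standing in the tray (x of offcut_mid in the frame of bench_hook between 0.025 and 0.046 m and y of offcut_mid in the frame of bench_hook between -0.025 and 0.025 m and z of offcut_mid in the frame of bench_hook between 0.014 and 0.024 m and angle between the y axis of offcut_mid and the y axis of bench_hook, either way round below 0.15 rad and angle between offcut_mid's own z axis and vertical below 0.1 rad and distance between the grasp point and offcut_mid above 0.06 m and x of glue_bottle in the frame of tray between -0.086 and 0.086 m and y of glue_bottle in the frame of tray between -0.091 and 0.091 m and z of glue_bottle in the frame of tray between 0 and 0.012 m and angle between each of glue_bottle, tape_mid, bench_dog's own z axis and vertical below 0.15 rad and x of tape_mid in the frame of tray between -0.086 and 0.086 m and y of tape_mid in the frame of tray between -0.091 and 0.091 m and z of tape_mid in the frame of tray between 0 and 0.012 m and x of bench_dog in the frame of tray between -0.086 and 0.086 m and y of bench_dog in the frame of tray between -0.091 and 0.091 m and z of bench_dog in the frame of tray between 0 and 0.012 m), for 0.2 s.
At the end, for the whole second after the job is handed in: The off-cut lies flat on the bench hook, gap to the stop face at most 15 mm, centred across the stop within 25 mm and parallel to it within 0.15 rad; bottle, tape measure and dog stand upright (within 0.12 rad) within 15 mm of where each stood at the start; all released (x of offcut_mid in the frame of bench_hook between 0.025 and 0.046 m and y of offcut_mid in the frame of bench_hook between -0.025 and 0.025 m and z of offcut_mid in the frame of bench_hook between 0.014 and 0.024 m and angle between the y axis of offcut_mid and the y axis of bench_hook, either way round below 0.15 rad and angle between offcut_mid's own z axis and vertical below 0.1 rad and distance between the grasp point and offcut_mid above 0.06 m and distance of each of glue_bottle, tape_mid, bench_dog from where it was at the start of the episode below 0.015 m and angle between each of glue_bottle, tape_mid, bench_dog's own z axis and vertical below 0.12 rad); the robot touches nothing.
It fails at once if the bottle, the tape measure or the dog is tipped over (angle between any of glue_bottle, tape_mid, bench_dog's own z axis and vertical above 0.6 rad).
It fails at once if the pencil is moved by more than 30 mm (distance of pencil from where it was at the start of the episode above 0.03 m).
It also fails if it takes over 147 s, if anything falls off the work surface, if the arm or the gripper's body presses on something with over 40 N, if the wrist force passes 120 N, or if a joint passes its speed limit or range.

### The arm

A 7-joint arm with a two-finger parallel gripper is mounted at the origin on a cart in front of the work surface, level with it; the furniture and walls round the work are solid. World frame = base frame: x ahead of the robot, y to its left, z up, the work surface at z = 0. Lengths are in m, angles in degrees, forces in N, time in s.
With the tool pointing down it reaches from about 0.35 to 0.9 m from the base axis. Payload 8.1 kg.
Tool frame: the origin (TCP) lies between the finger pads; the fingertips stand 17 mm ahead of it and the grasp point (between the pads) lies 2 mm behind it; z points along the fingers, y is the line along which they close (so a half turn about z gives the same grasp; the last joint's range is limited). The gripper opens to 92 mm and grips with 3 to 60 N. Pads are 19 mm wide; open, the fingers measure 130 mm over their backs; the gripper's body (75 mm by 190 mm) begins 47 mm behind the grasp point.
Start: joints at [-68.961, 24.895, 1.432, 90.138, -0.665, 64.973, -4.303], TCP at [0.283, 0.557, 0.244] pointing down, gripper open.
Joint ranges: [-149.89, 149.89], [-25.12, 119.58], [-72.63, 75.52], [4.76, 147.25], [-75.54, 255.54], [6.69, 114.76], [-157.13, 157.13]. Speed limits (degrees/s): [127.2, 127.2, 172.46, 172.46, 180, 180, 180].

### API

Orientations are given as [roll, pitch, yaw] about the fixed x, y, z axes, in that order (R = Rz(yaw) Ry(pitch) Rx(roll)).
In Python, from plant import * gives the robot as it stands. Calls block until the motion is done:
- reach(position, orientation): joint-space move of the TCP to a pose.
- line_to(position, orientation=None, max_speed=0.15): straight line of the TCP; orientation=None keeps the orientation; max_speed is the mean speed in m/s.
- move_j(angles): joint-space move.
- let_go() and gripper_close(grasp_force=None): open the fingers fully, or close them until they stop; grasp_force is the grip in N (None keeps the last).
- hold(seconds).
- ik(position, orientation): joint angles nearest the present ones, or None.
- get_obs(): the state.
- capture(name): name is "scene" or "top"; returns a dict with "frame" (480x640x3 uint8, red, green, blue), "intrinsics" (3x3 intrinsics, pixels), "world_from_camera" (4x4, takes a point from camera to world coordinates). Camera axes: x right, y up, looking along -z (the intrinsics and any distortion apply to the point x, -y, -z); pixel columns grow to the right and rows downward; lengths in m; the calibration is good to about 2 mm. A picture is of the moment at which its call begins. There is no depth.
A pose or a line that the arm cannot do raises Unreachable and nothing moves.
- sign_off(): hands the job in; it is judged then, once.
The state is a dict: "clock": time; "joint_pos": joint angles; "joint_velocities": joint speeds; "joint_efforts": joint torques, N m; "ee_pos": TCP position; "eef_rot": TCP orientation; "force": force on the tool from outside, world axes, zero at the start; "torque": the same for the moment, N m; "gripper_width": opening from 0.0 (shut) to 1.0 (fully open); "finger_force": force on a finger pad.
Only numpy, scipy, OpenCV 4.12 (cv2) and the standard library are available. Lean on these libraries where they do the work, as an engineer would, in place of code of your own. Each camera call takes 0.05 s, during which the arm holds its last target. There are 200 camera calls.

## Working session

There is one attempt and no reset: what is moved stays moved. The work goes in short steps, each a Python script; the robot and the scene stay as the last script left them, time stands still between calls to the robot, and variables do not carry over. Pictures are saved under pics/ and viewed, at most 14 in all, crops included, and the job is handed in when it is done.

```bash
mkdir -p pics; ls; python3 - <<'E'
from plant import *
import cv2,numpy as np,pickle
for n in ("scene","top"):
    c=capture(n); cv2.imwrite(f"pics/{n}0.png",c["frame"][:,:,::-1]); pickle.dump(c,open(f"{n}0.pkl","wb"))
    print(n,c.keys(),np.round(c["intrinsics"],1).tolist(),np.round(c["world_from_camera"],3).tolist())
o=get_obs();print(o)
E
```

```text
pics
scene dict_keys(['frame', 'intrinsics', 'world_from_camera']) [[592.1, 0.0, 325.0], [0.0, 592.1, 232.8], [0.0, 0.0, 1.0]] [[0.71, 0.284, -0.644, -0.605], [-0.704, 0.301, -0.643, -1.131], [0.011, 0.91, 0.414, 0.724], [0.0, 0.0, 0.0, 1.0]]
top dict_keys(['frame', 'intrinsics', 'world_from_camera']) [[449.4, 0.0, 320.7], [0.0, 449.4, 239.0], [0.0, 0.0, 1.0]] [[0.015, 0.995, -0.103, 0.363], [-1.0, 0.017, 0.019, -0.048], [0.02, 0.103, 0.994, 1.135], [0.0, 0.0, 0.0, 1.0]]
{'clock': 0.1, 'joint_pos': array([-68.96046593,  24.93035473,   1.43049606,  90.18289057,
        -0.66624969,  64.97045873,  -4.302963  ]), 'joint_velocities': array([ 0.03410845, -0.00344399,  0.02543435, -0.18507543,  0.01377365,
       -0.01287319,  0.00333669]), 'joint_efforts': array([ 3.18181868e-03, -6.69117165e+01,  9.87911113e-01, -3.15139961e+01,
       -6.05078903e-02,  3.74374422e-02,  9.14570546e-05]), 'ee_pos': array([0.28279458, 0.55690373, 0.24305288]), 'eef_rot': array([-1.79924792e+02,  5.27547713e-03,  1.53077570e+02]), 'force': array([-0.46126526, -0.36149572, -0.22524279]), 'torque': array([ 0.00166406,  0.00058538, -0.06350519]), 'finger_force': 0.0, 'gripper_width': 1.0022613681064336}
```

View pics/top0.png

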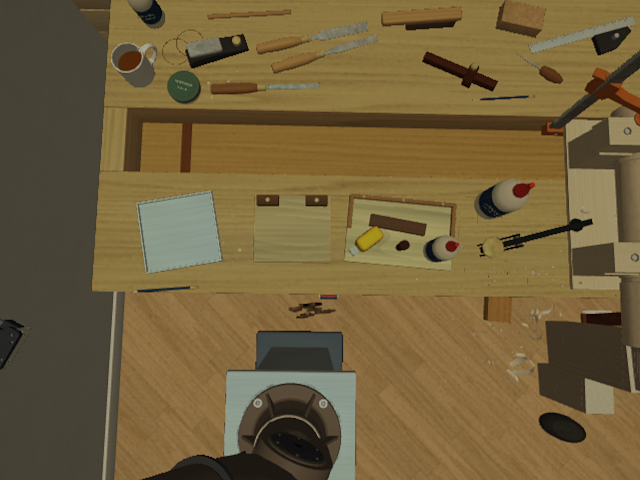

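View pics/scene0.png

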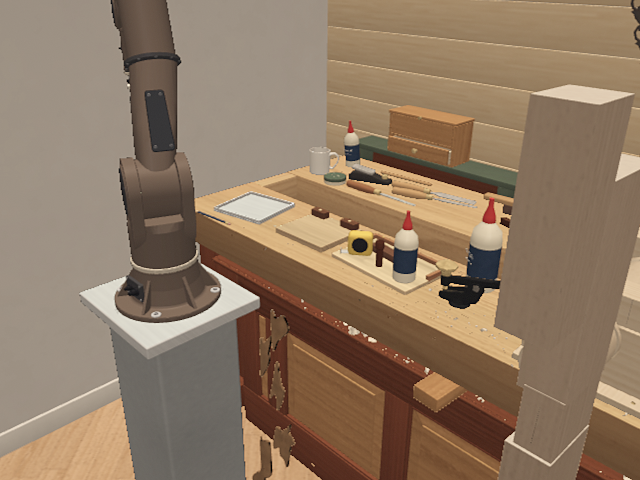

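The top view (x up, y left) shows the tray at about (180,232), the hook at (292,230) and the till at (402,232). The tape is at (369,239), the dog at (403,245), the bottle at (440,248) and the off-cut at (398,224). The larger look-alike bottle stands at (500,200), and the pencil is at (163,289). Next I'll enlarge these areas.

```bash
python3 - <<'E'
import cv2
t=cv2.imread("pics/top0.png")
cv2.imwrite("pics/c1.png",cv2.resize(t[185:275,335:465],None,fx=6,fy=6,interpolation=cv2.INTER_CUBIC))
cv2.imwrite("pics/c2.png",cv2.resize(t[180:300,130:340],None,fx=3.8,fy=3.8,interpolation=cv2.INTER_CUBIC))
s=cv2.imread("pics/scene0.png")
cv2.imwrite("pics/c3.png",cv2.resize(s[200:300,325:450],None,fx=6,fy=6,interpolation=cv2.INTER_CUBIC))
E
```

```text
(no output)
```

View pics/c1.png

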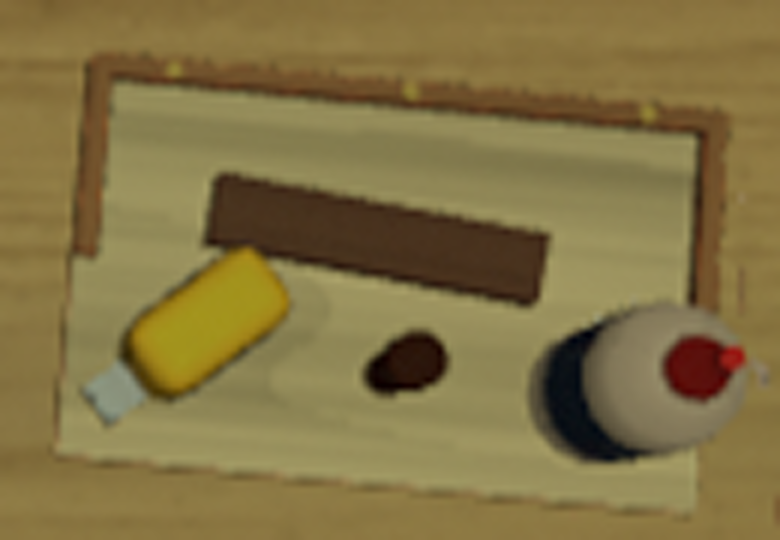

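View pics/c2.png

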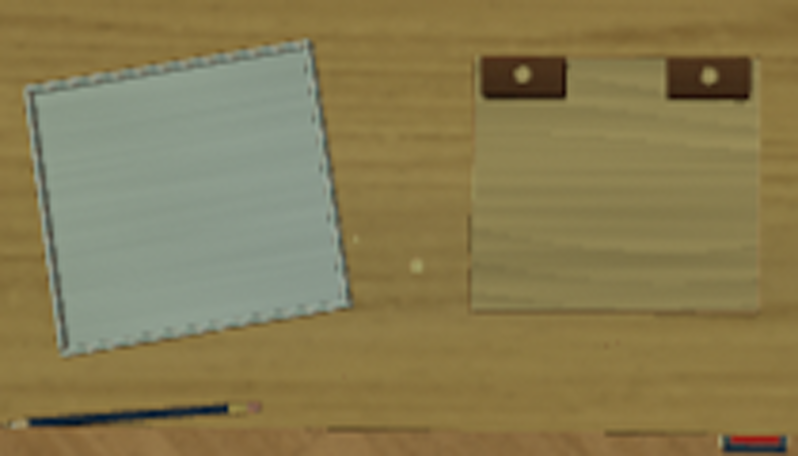

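View pics/c3.png

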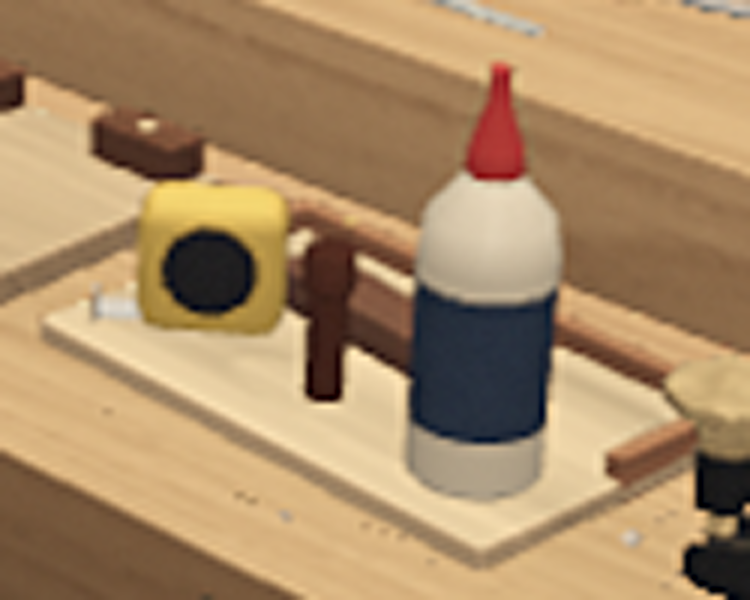

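The crops show clear outlines for the tape, dog, bottle, off-cut, till, tray and hook. I'll convert the corner pixels to world positions.

```bash
cat > h.py <<'E'
import numpy as np,pickle
C={n:pickle.load(open(f"{n}0.pkl","rb")) for n in("scene","top")}
def w(cam,uv,z):
    c=C[cam];d=np.linalg.inv(c["intrinsics"])@[uv[0],uv[1],1];T=c["world_from_camera"]
    r=T[:3,:3]@[d[0],-d[1],-d[2]];o=T[:3,3];return o+r*(z-o[2])/r[2]
def px(cam,p):
    c=C[cam];T=c["world_from_camera"];q=T[:3,:3].T@(np.array(p)-T[:3,3]);q=c["intrinsics"]@[q[0],-q[1],-q[2]];return q[:2]/q[2]
def crop(off,s,uv): return np.array(off)+(np.array(uv)+.5)/s-.5
c1=lambda uv:crop((335,185),6,uv)
c2=lambda uv:crop((130,180),3.8,uv)
c3=lambda uv:crop((325,200),6,uv)
E
python3 - <<'E'
from h import *
np.set_printoptions(precision=4,suppress=True)
def show(n,cam,cf,pts,z):
    P=np.array([w(cam,cf(p),zz)[:2] for p,zz in zip(pts,z if isinstance(z,list) else [z]*len(pts))]);print(n,P.tolist() if 0 else P.round(4).tolist(),"mean",P.mean(0)
    ,"edges",[(round(float(np.hypot(*e)),4),round(float(np.degrees(np.arctan2(e[1],e[0]))),1)) for e in np.roll(P,-1,0)-P])
show("till","top",c1,[(57,455),(692,515),(728,113),(90,57)],[.012,.012,.024,.024])
show("off","top",c1,[(217,174),(549,234),(532,304),(205,245)],.032)
show("tapetop","top",c1,[(125,340),(250,247),(290,300),(175,397)],.076)
show("blade","top",c1,[(80,393),(112,422)],.018)
show("dog top/foot","top",c1,[(420,360),(382,378)],[.082,.012])
show("bottle tip/leftfoot/","top",c1,[(733,357),(530,392)],[.194,.012])
show("bottle cap base","top",c1,[(698,367)],[.152])
show("S bottle tip","scene",c3,[(501,66),],.194)
show("S bottle feet L,R,front","scene",c3,[(407,462),(543,470),(474,497)],.012)
show("S dog top, foot","scene",c3,[(331,238),(324,402)],[.082,.012])
show("S tape bottoms/blade","scene",c3,[(139,325),(275,332),(95,312)],.012)
show("tray","top",c2,[(25,88),(310,40),(350,307),(62,355)],.014)
show("hook","top",c2,[(474,57),(470,311),(760,314),(760,57)],.018)
show("stopL","top",c2,[(483,58),(483,99),(566,99),(566,58)],.04)
show("stopR","top",c2,[(667,58),(667,99),(750,99),(750,58)],.04)
show("pencil","top",c2,[(20,424),(260,407)],.004)
E
```

```text
till [[0.4269, -0.1289], [0.406, -0.3951], [0.5746, -0.4092], [0.5934, -0.1403]] mean [ 0.5002 -0.2684] edges [(0.267, -94.5), (0.1692, -4.8), (0.2695, 86.0), (0.1669, 176.1)]
off [[0.5434, -0.1928], [0.5208, -0.331], [0.4914, -0.3237], [0.5136, -0.188]] mean [ 0.5173 -0.2589] edges [(0.14, -99.3), (0.0303, 166.0), (0.1375, 80.7), (0.0302, -9.3)]
tapetop [[0.4692, -0.1508], [0.5071, -0.2003], [0.4862, -0.2163], [0.4469, -0.1707]] mean [ 0.4774 -0.1845] edges [(0.0624, -52.5), (0.0263, -142.7), (0.0601, 130.8), (0.0299, 41.8)]
blade [[0.4525, -0.1378], [0.4406, -0.1512]] mean [ 0.4466 -0.1445] edges [(0.0179, -131.5), (0.0179, 48.5)]
dog top/foot [[0.4626, -0.2667], [0.4614, -0.2651]] mean [ 0.462  -0.2659] edges [(0.002, 128.4), (0.002, -51.6)]
bottle tip/leftfoot/ [[0.4549, -0.3543], [0.4565, -0.3275]] mean [ 0.4557 -0.3409] edges [(0.0269, 86.6), (0.0269, -93.4)]
bottle cap base [[0.4551, -0.355]] mean [ 0.4551 -0.355 ] edges [(0.0, 0.0)]
S bottle tip [[0.4522, -0.3521]] mean [ 0.4522 -0.3521] edges [(0.0, 0.0)]
S bottle feet L,R,front [[0.4392, -0.3286], [0.4749, -0.3722], [0.4359
[... 467 characters left out ...]
] edges [(0.1894, -79.1), (0.1801, -169.4), (0.1883, 100.5), (0.1786, 10.9)]
hook [[0.5887, 0.0993], [0.4203, 0.0968], [0.4214, -0.0925], [0.5923, -0.0903]] mean [0.5057 0.0033] edges [(0.1684, -179.2), (0.1894, -89.7), (0.1709, 0.7), (0.1897, 91.1)]
stopL [[0.5837, 0.0905], [0.5567, 0.0897], [0.5577, 0.036], [0.5847, 0.0367]] mean [0.5707 0.0633] edges [(0.027, -178.3), (0.0537, -88.9), (0.027, 1.4), (0.0538, 91.1)]
stopR [[0.5859, -0.0289], [0.5589, -0.0294], [0.5599, -0.0834], [0.587, -0.083]] mean [ 0.5729 -0.0562] edges [(0.027, -178.9), (0.0539, -88.9), (0.0271, 0.8), (0.0541, 91.1)]
pencil [[0.3426, 0.3893], [0.356, 0.2339]] mean [0.3493 0.3116] edges [(0.1559, -85.1), (0.1559, 94.9)]
```

```bash
cat > act.py <<'E'
from plant import *
import numpy as np
TR=np.array([.493,.285]);a=np.radians(10.8);RT=np.array([[np.cos(a),-np.sin(a)],[np.sin(a),np.cos(a)]])
tray=lambda x,y:TR+RT@[x,y]
def yaw_for(th,p):   # closing direction th (deg) -> tool yaw with the most room on joint 7
    c=[]
    for y in((th+90)%360,(th-90)%360):
        y=(y+180)%360-180;q=ik(list(p),[180,0,y])
        if q is not None:c.append((max(abs(np.array(q)-get_obs()["joint_pos"])),y))
    return min(c)[1]
def stat(t):
    o=get_obs();print(t,"t%.1f"%o["clock"],"w%.3f"%o["gripper_width"],"ff%.1f"%o["finger_force"],o["ee_pos"].round(4),o["eef_rot"].round(1),"F",o["force"].round(1))
def over(xy,th,zt):
    p=[*xy,zt];reach(p,[180,0,yaw_for(th,p)])
def pick(xy,z,th,up,F=25,test=True):
    over(xy,th,up);line_to([*xy,z],max_speed=.12);hold(.2);gripper_close(F);hold(.2);stat("closed")
    line_to([*xy,z+.03],max_speed=.06);stat("lifted");line_to([*xy,up])
def place(xy,z,th,up):
    over(xy,th,up);line_to([*xy,z+.02],max_speed=.15);line_to([*xy,z],max_speed=.04);hold(.2);stat("down");let_go();hold(.2)
    line_to([*xy,up],max_speed=.2);stat("up")
E
python3 - <<'E'
from act import *
for n,xy,z,th in(("dog",(.462,-.2655),.068,0),("tape",(.4774,-.1845),.05,40),("bot",(.4545,-.354),.168,0),("hook",(.5395,.003),.04,0),("tray",tray(0,0),.06,40)):
    for zz in(z,.27):
        y=yaw_for(th,[*xy,zz]);print(n,y,np.round(ik([*xy,zz],[180,0,y]),0))
d=(.462,-.2655);pick(d,.068,0,.2)
place(tray(.05,-.05),.0615,0,.2)
E
```

```text
dog 90 [-13.  41.  56. 117. -46.  49.  70.]
dog 90 [-19.  21.  59. 104. -20.  66.  47.]
tape -50 [-27.  47.  65. 120. -57.  53. -68.]
tape 130 [-26.  17.  53. 106. -15.  64.  72.]
bot 90 [  1.  30.  46. 105. -26.  56.  58.]
bot 90 [ -5.  25.  54.  98. -22.  68.  55.]
hook 90 [-24.  34.  26. 115. -24.  36.  18.]
hook 90 [-34.  17.  37. 102. -11.  64.   6.]
tray 130 [-41.  32.   8. 109.  -7.  39.  11.]
tray 130 [-44.  18.  12.  97.  -4.  65.   9.]
closed t5.8 w0.246 ff25.0 [ 0.462  -0.2655  0.068 ] [-180.    0.   90.] F [-0.6  0.5 -1. ]
lifted t6.4 w0.246 ff25.0 [ 0.4621 -0.2653  0.0981] [180.  -0.  90.] F [-0.6 -0.6 -1.8]
down t10.9 w0.245 ff25.0 [0.5516 0.2453 0.0617] [180.  -0.  90.] F [-0.6  0.2 -2.1]
up t13.2 w1.000 ff0.0 [0.5507 0.2454 0.199 ] [-179.9    0.    90. ] F [-0.1  0.2  0.2]
```

```bash
python3 - <<'E'
from act import *
import cv2
t=(.4774,-.1845);pick(t,.05,40,.2,30)
place(tray(-.03,-.03),.0435,40,.22)
# bottle: grip the cap only, short test lift
b=(.4545,-.354);over(b,0,.25);line_to([*b,.168],max_speed=.1);hold(.2);gripper_close(40);hold(.3);stat("cap")
line_to([*b,.183],max_speed=.03);hold(.3);stat("lift15")
s=capture("scene")["frame"][:,:,::-1];u=capture("top")["frame"][:,:,::-1]
f=lambda a:cv2.resize(a,(390,440),interpolation=cv2.INTER_CUBIC)
cv2.imwrite("pics/p1.png",np.hstack([f(s[150:300,325:458]),f(u[185:305,130:236])]))
E
```

```text
closed t17.5 w0.389 ff29.6 [ 0.4773 -0.1846  0.05  ] [-180.    0.  130.] F [-0.6 -1.2  1.1]
lifted t18.1 w0.391 ff29.7 [ 0.4775 -0.1843  0.0801] [180.   0. 130.] F [ 0.7  0.6 -3.1]
down t22.7 w0.390 ff29.7 [0.4693 0.25   0.0437] [180.   0. 130.] F [ 0.3  0.7 -3.3]
up t25.0 w0.997 ff0.0 [0.4685 0.2498 0.2191] [-179.9   -0.   130. ] F [ 0.3  0.6 -0.5]
cap t29.7 w0.237 ff39.4 [ 0.4544 -0.354   0.168 ] [-180.   -0.   90.] F [-1.1  0.7  0.8]
lift15 t30.6 w0.235 ff39.5 [ 0.4544 -0.354   0.1829] [-180.   -0.   90.] F [ 1.1  0.1 -1.6]
```

View pics/p1.png

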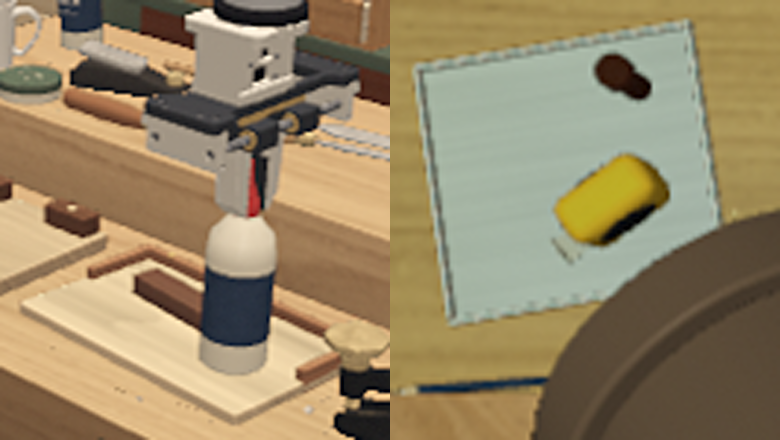

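The dog (625,75) and the tape (610,200) stand in the tray. The bottle hangs upright by its cap, and the off-cut is untouched. Next the bottle goes to the tray, then the off-cut to the hook.

```bash
python3 - <<'E'
from act import *
import cv2
b=(.4545,-.354);line_to([*b,.29],max_speed=.1);stat("b")
m=[.47,0,.29];line_to(m,max_speed=.2)
t=tray(.03,.05);line_to([*t,.29],max_speed=.2);stat("b2")
line_to([*t,.18],max_speed=.12);line_to([*t,.1613],max_speed=.03);hold(.2);stat("down");let_go();hold(.3)
line_to([*t,.27],max_speed=.15);hold(.2);stat("up")
reach([.45,-.05,.3],[180,0,90])
s=capture("scene")["frame"][:,:,::-1];u=capture("top")["frame"][:,:,::-1]
f=lambda a:cv2.resize(a,(390,440),interpolation=cv2.INTER_CUBIC)
cv2.imwrite("pics/p2.png",np.hstack([f(s[150:300,190:323]),f(u[185:305,130:236])]))
cv2.imwrite("pics/p2s.png",s)
E
```

```text
b t32.0 w0.237 ff39.5 [ 0.4544 -0.3536  0.2893] [-180.   -0.   90.] F [-1.  -0.6 -2.8]
b2 t35.8 w0.236 ff40.0 [0.5133 0.3386 0.2902] [180.   -0.   89.9] F [-0.1 -0.2 -1.9]
down t37.8 w0.238 ff39.6 [0.5132 0.3398 0.1615] [180.  -0.  90.] F [-0.5  0.5 -2.5]
up t40.4 w1.000 ff0.0 [0.5127 0.3396 0.2691] [-1.799e+02  1.000e-01  9.000e+01] F [0.  0.2 0.2]
```

View pics/p2.png

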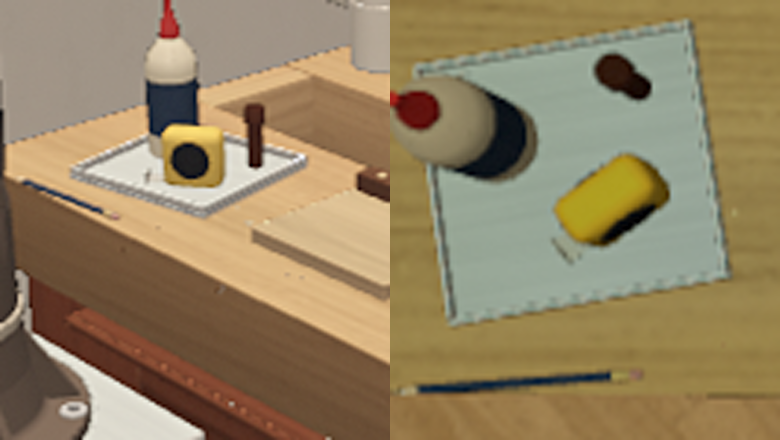

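All three stand upright in the tray: bottle foot near (500,140), dog (635,85) and tape (610,200) in the right panel. The pencil hasn't moved. Next is the off-cut, with the open gripper shifted 15 mm forward so it clears the back rail.

```bash
python3 - <<'E'
from act import *
import cv2
a=np.radians(-9.3);o=np.array([.5173,-.2589])-.015*np.array([np.cos(a),np.sin(a)])
pick(o,.033,-9.3,.15,20)
place((.5395,.0035),.040,.7,.15)
reach([.45,.15,.3],[180,0,90])
s=capture("scene")["frame"][:,:,::-1];u=capture("top")["frame"][:,:,::-1]
f=lambda a:cv2.resize(a,(390,440),interpolation=cv2.INTER_CUBIC)
cv2.imwrite("pics/p3.png",np.hstack([f(s[170:290,240:346]),f(u[175:295,240:346])]))
E
```

```text
closed t45.5 w0.327 ff20.0 [ 0.5025 -0.2565  0.033 ] [-180.     0.    80.7] F [-0.5  0.  -0.1]
lifted t46.1 w0.328 ff20.0 [ 0.5026 -0.2563  0.0631] [180.   -0.   80.7] F [-0.9  0.5 -0.3]
down t49.5 w0.325 ff20.0 [0.5396 0.0035 0.0402] [180.    0.   90.7] F [ 1.3  0.8 -0.9]
up t51.5 w1.001 ff0.0 [0.539  0.004  0.1492] [-180.    -0.    90.7] F [ 0.2 -0.   0.1]
```

View pics/p3.png

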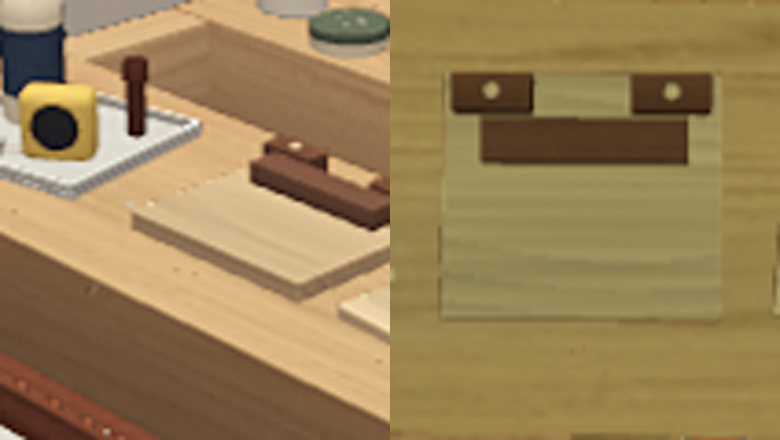

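The off-cut lies flat, about 4 mm from the stop faces, parallel to them and centred ((585,140) in the right panel). Now the three go back: bottle first, then the tape and the dog.

```bash
python3 - <<'E'
from act import *
import cv2
t=tray(.03,.05);b=(.4545,-.354)
over(t,0,.26);line_to([*t,.1605],max_speed=.1);hold(.2);gripper_close(40);hold(.3);stat("cap")
line_to([*t,.18],max_speed=.04);stat("lift");line_to([*t,.29],max_speed=.12)
line_to([.47,0,.29],max_speed=.2);line_to([*b,.29],max_speed=.2)
line_to([*b,.19],max_speed=.12);line_to([*b,.1695],max_speed=.03);hold(.2);stat("down");let_go();hold(.3)
line_to([*b,.27],max_speed=.15)
p=tray(-.03,-.03);pick(p,.042,40,.22,30);place((.4774,-.1845),.0512,40,.22)
p=tray(.05,-.05);pick(p,.0605,0,.2);place((.462,-.2655),.0697,0,.22)
reach([.4,.2,.35],[180,0,90])
s=capture("scene")["frame"][:,:,::-1];u=capture("top")["frame"][:,:,::-1]
cv2.imwrite("pics/p4.png",cv2.resize(u[185:275,335:465],None,fx=6,fy=6,interpolation=cv2.INTER_CUBIC))
cv2.imwrite("pics/p5.png",s)
E
```

```text
cap t56.0 w0.234 ff39.3 [0.513  0.3397 0.1604] [-180.    0.   90.] F [-1.2  0.4 -0.3]
lift t56.7 w0.229 ff39.1 [0.5131 0.3398 0.18  ] [180.  -0.  90.] F [-0.6  0.4 -3.1]
down t63.5 w0.235 ff39.1 [ 0.4546 -0.3541  0.1697] [180.   0.  90.] F [-0.1 -0.6 -3.6]
closed t71.0 w0.391 ff29.7 [0.4691 0.2499 0.042 ] [-180.   -0.  130.] F [ 0.2 -0.5  0.6]
lifted t71.6 w0.393 ff29.8 [0.4691 0.2501 0.0721] [180.  -0. 130.] F [-0.5 -0.1 -3.6]
down t76.3 w0.396 ff29.8 [ 0.4775 -0.1846  0.0514] [180.   0. 130.] F [ 0.2 -0.3 -3.5]
up t78.6 w0.995 ff0.0 [ 0.477  -0.184   0.2191] [-1.8e+02 -1.0e-01  1.3e+02] F [-0.2  0.4  0.6]
closed t83.0 w0.243 ff25.0 [0.5515 0.2452 0.0605] [180.  -0. -90.] F [-0.1  0.4 -0.7]
lifted t83.6 w0.243 ff25.0 [0.5515 0.2453 0.0907] [-180.    0.  -90.] F [-0.4 -0.1 -1.6]
down t88.2 w0.245 ff25.0 [ 0.4621 -0.2656  0.0699] [180.   0.  90.] F [-0.3  0.  -1.3]
up t90.5 w0.999 ff0.0 [ 0.4616 -0.2649  0.2191] [-1.799e+02 -1.000e-01  9.000e+01] F [-0.6 -0.6 -0.1]
```

View pics/p4.png

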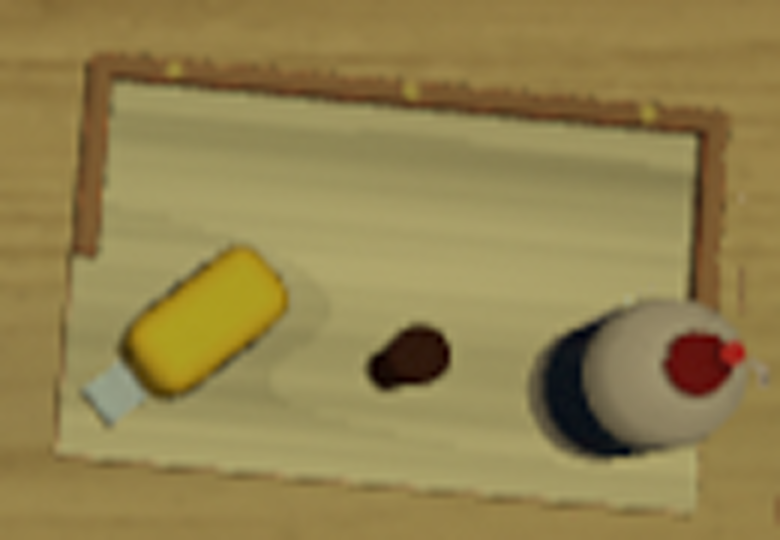

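View pics/p5.png

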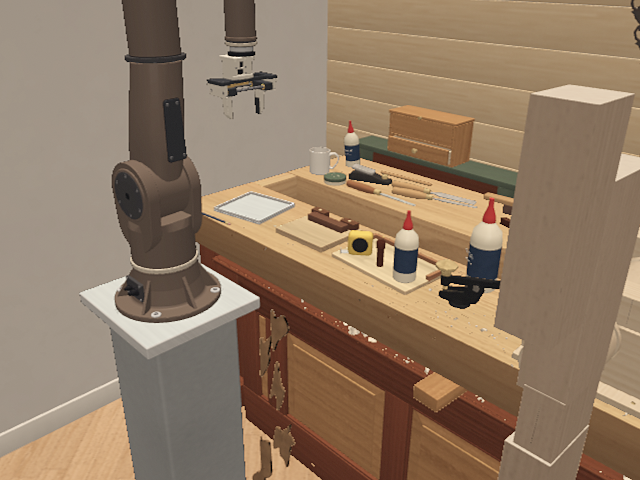

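All three stand upright within about 1–2 mm of their starting pixels: tape (208,320), dog (418,355) and bottle cap (698,363). The off-cut is on the hook at (333,222), the arm is clear, and I'm handing in.

```bash
python3 -c "
from plant import *
print(sign_off())"
```

```text
the job is handed in; nothing more can be done
None
```

The job is handed in, with no verdict returned: the off-cut lies on the bench hook about 4 mm from the stops and centred, the bottle, tape measure and dog stand back on the till board within about 2 mm of where they started, and the pencil was not disturbed.

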